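Raise the sawing board's hidden stop and set the offcut against it

TASK

The sawing board's stop bar is sunk flush in its slot: find the thumb notch hidden somewhere along the board's far rail and press the catch inside it with a fingertip, so that the bar springs up. Then push the long thin offcut that lies on the board away from you until its long side sits flat against the raised bar, ready for sawing, and let go. Do everything by pressing and pushing: the offcut must stay flat on the board and not be picked up, and the things lying round the board are to be left alone.

Things in the scene. Friction and masses are not known exactly. Their poses are not given: they have to be found in the camera images.
- sawing_board: Pale wooden sawing board, 220 (x) x 400 (y) x 40 mm high, fixed to the bench. Origin: centre of its underside, on the bench top; x to the far side, y to the left along the board, z up. From near to far: sawing bed, x -110 to 50 mm, top at z 40; slot with the stop bar, x 51 to 71, y -190 to 190; far rail, x 72 to 110, level with the bed.
- rail_middle (a point): Point on top of the board's far rail, midway along it (board x 93, y 0, z 40 mm). The thumb notch is a 50 mm long gap in this rail, same plain wood, open at its far side and as wide as the rail. Its block slides along the rail, so its middle lies anywhere from y -55 to +55 mm; not reported: feel or look for it. Beside it the rail has an inlaid strip, 0.3 mm lower than the rest.
- catch (a joint): Angle of the catch in the notch, rad: 0 at rest, 0.30 fully down. A thumb plate of the same wood, 46 mm long (y), hinged at its near side (board x 78 mm); its raised pad, x 90 to 108 mm, lies 9 mm below the rail's top. A fingertip at about x 93 to 100 mm frees the bar after some 2 to 3 mm and 4 to 6 N; the plate stops after 4 to 5 mm and springs back when let go.
- stop (a joint): Height of the stop bar above the bed, m: 0 flush (as it starts), 0.014 fully up. The bar is brown wood, 20 mm thick (board x 51 to 71 mm) and 379 mm long. Springs raise it as soon as the catch frees it, and the catch then keeps it up.
- bar_foot (a point): Point midway along the foot of the bar's near face, level with the sawing bed (board x 51, y 0, z 40 mm). The offcut's long side is set against this face, which looks to the robot and runs along the board's y.
- offcut: Loose pine offcut, 50 (x) x 160 (y) x 20 mm high, 60 to 130 g, lying flat on the sawing bed with its long side roughly along the bar, 40 to 60 mm short of it. Origin at the centre of its underside; y along its length, z up.
- block: Bystander: shorter, thicker hardwood block, 50 x 120 x 24 mm, lying on the bench to the left of the board. Origin at the centre of its underside.
- tape: Bystander: tape measure, 36 x 87 x 64 mm, standing on the bench to the left of the board. Origin at the centre of its underside.
- pencil: Bystander: flat carpenter's pencil, 14 x 128 x 8 mm, lying on the sawing bed along its near edge, right of the middle. Origin at the centre of its underside.

How it is judged (in metres and radians):
On the way, in this order (a step that is already met when the one before it is completed fails the run):
1. the catch in the notch has been pressed and the stop bar has sprung up (value of joint stop above 0.012 m), for 0.1 s.
2. the offcut's long side is against the raised bar (value of joint stop above 0.009 m and x of offcut in the frame of sawing_board above 0.0225 m and angle between the y axis of offcut and the y axis of sawing_board, either way round below 0.05 rad), for 0.2 s.
At the end, for the whole second after the job is handed in: The stop bar stands up (at least 9 mm above the bed); the offcut lies flat and still on the bed with its long side against the bar's near face (within 3.5 mm and 0.05 rad) and its middle within 130 mm of the board's middle along the bar (all of step 2 and x of offcut in the frame of sawing_board below 0.03 m and y of offcut in the frame of sawing_board between -0.13 and 0.13 m and z of offcut in the frame of sawing_board below 0.043 m and angle between offcut's own z axis and vertical below 0.06 rad and linear speed of offcut below 0.02 m/s); the robot touches nothing.
It fails at once if the offcut is lifted off the board (z of offcut in the frame of sawing_board above 0.05 m).
It fails at once if the offcut is tipped up (angle between offcut's own z axis and vertical above 0.3 rad).
It fails at once if a bystander is moved (distance of any of block, tape, pencil from where it was at the start of the episode above 0.02 m).
It also fails if it takes over 58 s, if anything falls off the work surface, if the arm or the gripper's body presses on something with over 40 N, if the wrist force passes 120 N, or if a joint passes its speed limit or range.

ROBOT

A 6-joint arm with a two-finger parallel gripper is mounted at the origin on a cart in front of the work surface, level with it; the furniture and walls round the work are solid. World frame = base frame: x ahead of the robot, y to its left, z up, the work surface at z = 0. Lengths are in m, angles in degrees, forces in N, time in s.
With the tool pointing down it reaches from about 0.375 to 0.9 m from the base axis. Payload 3.1 kg.
Tool frame: the origin (TCP) lies at the very end of the fingers, on their centre line; the grasp point (between the pads) lies 19 mm behind it; z points along the fingers, y is the line along which they close (so a half turn about z gives the same grasp; the last joint's range is limited). The gripper opens to 87 mm and grips with 3 to 60 N. Pads are 19 mm wide; open, the fingers measure 117 mm over their backs; the gripper's body (75 mm by 190 mm) begins 51 mm behind the grasp point.
Start: joints at [53.085, 30.224, 82.088, -0, 67.689, -10.227], TCP at [0.281, 0.558, 0.223] pointing down, gripper open.
Joint ranges: [-176.69, 176.69], [-43.24, 126.21], [12.49, 139.97], [-82, 262], [0, 151.66], [-163.58, 163.58]. Speed limits (degrees/s): [159.86, 159.86, 180, 180, 180, 180].

INTERFACE

Orientations are given as a 3x3 rotation matrix whose columns are the frame's x, y, z axes.
In Python, from rig import bot gives the robot as it stands.
- The arm moves only by the tool move_arm, never from a script. Its argument "increments" is a list of rows, each an object with "xyz": the shift along the tool's x, y, z in mm, a list of three; "roll": the turn about the tool's z in rad; "grip": the opening in per cent of the stroke, from 0 (shut) to 100 (fully open). A call has 1 to 5 rows; each row shifts and turns the commanded pose from where the row before left it, along the tool's axes as they then stand; what a row does not reach is not made up. A row lasts 1/12 s, in which the tool goes at most 41.7 mm and 7.16 degrees, less where a joint would pass 70% of its speed; a pose out of reach is approached as far as the arm can. A call is refused whole if a number of a shift passes 41.7 or a number of a turn 0.125, either way. A call with a gripper value outside its range is refused whole. The fingers move at their own pace and stop on an object; the grip force is fixed at half the most. Time passes only in rows, so rows that do not move let the fingers close. It gives the time, the measured TCP pose, the force, the opening and the grip force at its end, in the units of the state.
- bot.read_state(): the state, without advancing time (a new reading comes with each control period).
- bot.capture(name): name is "side" or "top"; returns (picture, depth): 420x560x3 uint8, red, green, blue; 420x560 float32, m along the optical axis (not along the pixel's ray), 0 where there is no reading.
- bot.camera_model(name): a dict with "intrinsics" (3x3 intrinsics, pixels), "rvec" (rotation vector, rad) and "tvec" (3), from world to camera coordinates, as OpenCV has them. Camera axes: x right, y down, z forward; pixel columns grow to the right and rows downward; lengths in m; the calibration is good to about 2 mm. A picture is of the moment at which its call begins. camera_model takes no time and is no camera call.
- bot.hand_in(): hands the job in; it is judged then, once.
Trained networks look in the newest picture that a camera, given by its name, has taken for a name from the list of things; names that differ only in an ending like _2 or _b are one class to them, and where a whole thing is asked for, a point or a joint stands for the part that bears it (a point fixed in the world has none). Each returns a list of dicts, best first, with "conf" (0 to 1); they miss things now and then, are a little off and sometimes report something else, mostly with a low value. They report only what shows in the picture. A call takes as long as a camera call.
- bot.spot_in(label, camera): "at" ([x, y, z] in m, in the coordinates of the camera as it stood for that picture, good to about 4 mm: the middle of the surface that is visible of it).
- bot.trace(label, camera): "mask" (420x560 bool, what is visible of it).
The state is a dict: "time_s": time; "joint_positions": joint angles; "qvel": joint speeds; "tau": joint torques, N m; "position": TCP position; "tcp_rot": TCP orientation; "force": force on the tool from outside, world axes, zero at the start; "moment": the same for the moment, N m; "opening": opening from 0.0 (shut) to 1.0 (fully open); "grasp_force": force on a finger pad.
Only numpy, scipy, OpenCV 4.12 (cv2) and the standard library are available. Lean on these libraries where they do the work, as an engineer would, in place of code of your own. Each camera call takes 0.05 s, during which the arm holds its last target. There are 200 camera calls.

## Working session

There is one attempt and no reset: what is moved stays moved. The work goes in short steps, Python scripts to look and compute and a tool call to move; the robot and the scene stay as the last step left them, time stands still between calls to the robot, and variables do not carry over. Pictures are saved under pics/ and viewed, at most 10 in all, crops included, and the job is handed in when it is done.

Besides the shell and the picture viewer there is one more tool, called after "Emit:" as name(argument=value, ...), one argument or row to a line, values as JSON. move_arm: Moves the arm, as the interface text tells. Its arguments: {"type":"object","properties":{"increments":{"type":"array"}},"required":["increments"]}

```bash
mkdir -p pics; ls; cat > h.py <<'E'
import numpy as np, cv2
from rig import bot
def cam(n):
    m=bot.camera_model(n); R=cv2.Rodrigues(np.array(m["rvec"],float))[0]
    return np.array(m["intrinsics"],float),R,np.array(m["tvec"],float).ravel()
def towld(n,p):
    K,R,t=cam(n); return (np.asarray(p)-t)@R
def cloud(n,d):
    K,R,t=cam(n); v,u=np.mgrid[:d.shape[0],:d.shape[1]]
    P=np.stack([(u-K[0,2])/K[0,0]*d,(v-K[1,2])/K[1,1]*d,d],-1)
    return (P-t)@R
def proj(n,X):
    K,R,t=cam(n); c=np.atleast_2d(X)@R.T+t; q=c@K.T; return q[:,:2]/q[:,2:]
E
python3 - <<'E'
from h import *
for n in ("top","side"):
    im,d=bot.capture(n); cv2.imwrite(f"pics/{n}0.png",im[...,::-1]); np.save(f"{n}0.npy",d)
    W=cloud(n,d)
    print(n,"campos",-cam(n)[1].T@cam(n)[2])
    for l in ("sawing_board","rail_middle","catch","stop","bar_foot","offcut","block","tape","pencil"):
        r=bot.spot_in(l,n)
        print(l,[(np.round(towld(n,x["at"]),3),round(x["conf"],2)) for x in r[:2]])
    for l in ("offcut","stop","sawing_board","pencil"):
        r=bot.trace(l,n)
        if r:
            m=r[0]["mask"]&(d>0); p=W[m]; z=np.median(p[:,2]); q=p[abs(p[:,2]-z)<.004]
            (c,s,a)=cv2.minAreaRect(q[:,:2].astype(np.float32)*1000)
            print(l,r[0]["conf"],m.sum(),"z",z,c,s,a)
s=bot.read_state();print(s["time_s"],s["tcp_rot"],s["position"],s["force"])
E
```

```text
pics
top campos [ 0.21389889 -0.08525911  1.29437133]
sawing_board [(array([ 0.49 , -0.269,  0.039]), 0.91)]
rail_middle [(array([ 0.485, -0.269,  0.036]), 0.68), (array([ 0.552, -0.256,  0.041]), 0.28)]
catch [(array([ 0.584, -0.284,  0.033]), 0.61)]
stop [(array([ 0.553, -0.253,  0.044]), 0.63), (array([ 0.404, -0.391,  0.048]), 0.4)]
bar_foot [(array([ 0.493, -0.273,  0.036]), 0.57), (array([ 0.466, -0.207,  0.057]), 0.23)]
offcut [(array([ 0.467, -0.205,  0.058]), 0.78)]
block [(array([0.425, 0.133, 0.027]), 0.78)]
tape [(array([0.472, 0.247, 0.052]), 0.74)]
pencil [(array([ 0.406, -0.39 ,  0.046]), 0.64), (array([ 0.486, -0.272,  0.041]), 0.4)]
offcut 0.64 1449 z 0.05984191189010161 (467.79742431640625, -201.29896545410156) (160.0680694580078, 49.84275817871094) 84.43174743652344
stop 0.78 1323 z 0.03994979215351619 (552.6901245117188, -254.80735778808594) (22.513469696044922, 376.0677490234375) 2.0984370708465576
sawing_board 0.62 12133 z 0.03980637685024935 (491.93072509765625, -256.87371826171875) (220.34738159179688, 400.59912109375) 2.5276811122894287
pencil 0.84 314 z 0.04
[... 636 characters left out ...]
]
pencil [(array([ 0.403, -0.402,  0.05 ]), 0.53)]
offcut 0.86 940 z 0.05948650144010483 (471.80877685546875, -202.74974060058594) (165.7948760986328, 50.30108642578125) 84.79167175292969
sawing_board 0.66 9529 z 0.03960623901649074 (494.828857421875, -258.82818603515625) (220.6317138671875, 404.9080810546875) 2.3557686805725098
pencil 0.87 356 z 0.04695414868923503 (406.2375183105469, -397.42315673828125) (14.819795608520508, 125.95369720458984) 2.3191089630126953
1.4 [[-8.93487942e-01  4.49087182e-01  2.69666771e-05]
 [ 4.49087183e-01  8.93487942e-01  1.80316498e-05]
 [-1.59966180e-05  2.82214507e-05 -9.99999999e-01]] [0.28067778 0.55842902 0.22254036] [ 0.08492778 -0.35879376 -0.48633797]
```

View pics/top0.png

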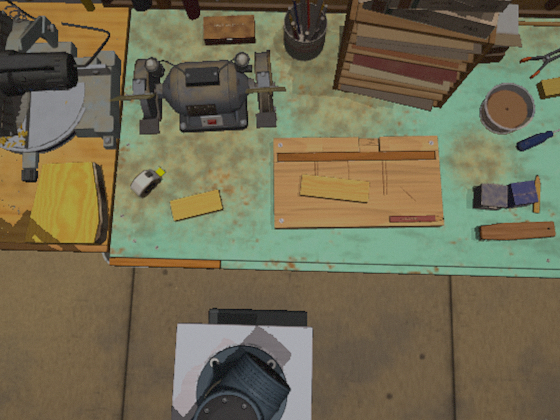

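View pics/side0.png

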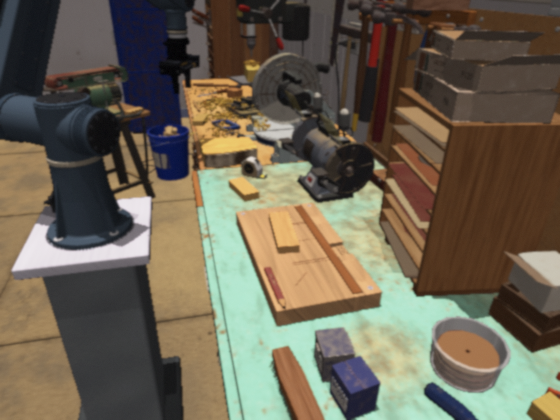

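The top view shows the board at about (275–442, 137–228) px, the brown bar at row ~156, the offcut at ~(335,189) and the pencil at ~(415,219). On the rail there are marks around (350–380, 143). The side view agrees. Next I'll profile the rail depth and check clearance behind the board.

```bash
python3 - <<'E'
from h import *
a=np.deg2rad(2.45); R=np.array([[np.cos(a),-np.sin(a)],[np.sin(a),np.cos(a)]]); c=np.array([.4925,-.2575])
for n in ("top","side"):
    d=np.load(n+"0.npy"); W=cloud(n,d); B=(W[...,:2]-c)@R*1000; z=W[...,2]*1000
    for x0,x1 in ((76,88),(90,107)):
        print(n,x0,end=": ")
        for y in range(-100,100,8):
            m=(B[...,0]>x0)&(B[...,0]<x1)&(B[...,1]>=y)&(B[...,1]<y+8)&(d>0)
            print(y,np.round(np.median(z[m]),1) if m.any() else None,end=" | ")
        print()
    m=(d>0)&(W[...,0]>.3)&(W[...,0]<.85)&(abs(W[...,1]+.25)<.45)&(z>70)
    for y in range(-60,20,5):
        q=m&(W[...,1]>=y/100)&(W[...,1]<y/100+.05)
        if q.any(): print(y, "minx",round(W[...,0][q].min(),3),"maxz",round(z[q].max()))
    # rail strip rectified
im=cv2.imread("pics/top0.png"); 
g=np.stack(np.meshgrid(np.arange(105,-105,-.5),np.arange(115,40,-.5)),-1)  # y,x
bx=np.stack([g[...,1],g[...,0]],-1).reshape(-1,2)/1000
X=np.c_[bx@R.T+c,np.full(len(bx),.04)]
uv=proj("top",X).reshape(*g.shape[:2],2).astype(np.float32)
o=cv2.remap(im,uv[...,0],uv[...,1],cv2.INTER_CUBIC)
uv=proj("side",X).reshape(*g.shape[:2],2).astype(np.float32)
o2=cv2.remap(cv2.imread("pics/side0.png"),uv[...,0],uv[...,1],cv2.INTER_CUBIC)
cv2.imwrite("pics/rail.png",cv2.resize(np.vstack([o,o2]),None,fx=1.8,fy=1.8))
E
```

```text
top 76: -100 38.3 | -92 40.7 | -84 39.8 | -76 40.7 | -68 39.5 | -60 33.4 | -52 28.4 | -44 29.0 | -36 27.7 | -28 26.9 | -20 29.0 | -12 35.2 | -4 39.6 | 4 41.4 | 12 39.9 | 20 38.6 | 28 40.1 | 36 39.9 | 44 40.2 | 52 39.3 | 60 41.3 | 68 38.6 | 76 39.9 | 84 38.9 | 92 40.0 | 
top 90: -100 39.9 | -92 40.0 | -84 40.8 | -76 38.5 | -68 38.7 | -60 31.8 | -52 30.7 | -44 31.1 | -36 30.9 | -28 31.2 | -20 30.4 | -12 35.4 | -4 40.8 | 4 39.9 | 12 40.1 | 20 40.2 | 28 40.4 | 36 38.7 | 44 39.8 | 52 40.2 | 60 40.7 | 68 39.4 | 76 41.2 | 84 40.5 | 92 40.1 | 
-60 minx 0.785 maxz 166
-50 minx 0.68 maxz 471
-45 minx 0.671 maxz 471
-40 minx 0.679 maxz 492
-35 minx 0.686 maxz 466
-30 minx 0.694 maxz 464
-25 minx 0.698 maxz 453
-20 minx 0.721 maxz 382
-15 minx 0.808 maxz 145
-10 minx 0.594 maxz 277
-5 minx 0.591 maxz 278
0 minx 0.618 maxz 285
5 minx 0.62 maxz 207
10 minx 0.615 maxz 220
15 minx 0.598 maxz 284
side 76: -100 40.0 | -92 40.0 | -84 39.7 | -76 40.0 | -68 39.4 | -60 None | -52 28.9 | -44 28.4 | -36 28.3 | -28 28.9 | -20 28.0 | -12 35.5 | -4 39.4 | 4 39.9 | 12 39.5 | 20 39.8 | 28 39.7 | 36 39.0 | 44 39.4 | 52 39.5 | 60 40.1 | 68 39.7 | 76 38.8 | 84 40.5 | 92 40.2 | 
side 90: -100 39.8 | -92 40.0 | -84 40.2 | -76 39.7 | -68 39.4 | -60 38.1 | -52 31.6 | -44 31.5 | -36 30.0 | -28 30.2 | -20 30.9 | -12 35.5 | -4 39.5 | 4 39.0 | 12 39.8 | 20 39.3 | 28 40.0 | 36 40.0 | 44 39.7 | 52 39.6 | 60 39.7 | 68 39.0 | 76 40.1 | 84 40.0 | 92 40.1 | 
-60 minx 0.789 maxz 163
-55 minx 0.717 maxz 495
-50 minx 0.682 maxz 521
-45 minx 0.674 maxz 521
-40 minx 0.682 maxz 502
-35 minx 0.691 maxz 501
-30 minx 0.697 maxz 502
-25 minx 0.702 maxz 501
-20 minx 0.725 maxz 477
-10 minx 0.597 maxz 548
-5 minx 0.594 maxz 546
0 minx 0.628 maxz 280
5 minx 0.622 maxz 203
10 minx 0.619 maxz 203
15 minx 0.589 maxz 508
```

View pics/rail.png

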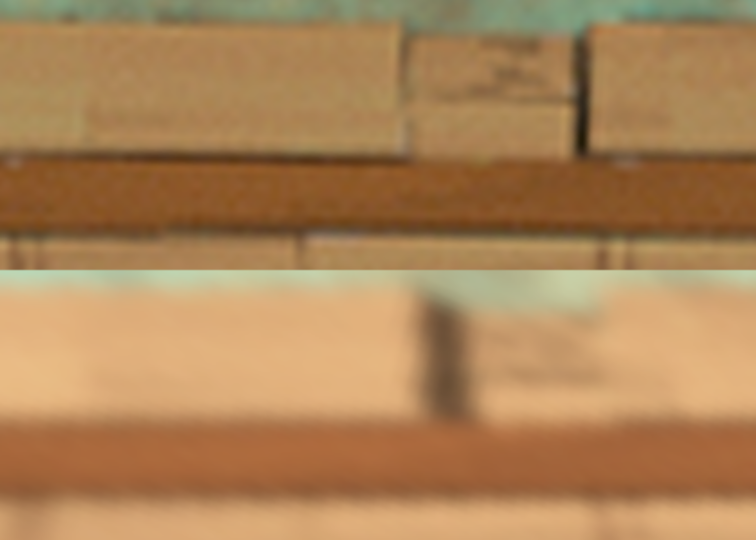

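The notch runs from y ≈ -57 to -8 in the board frame, so its middle is at about -33, and the plate is about 9 mm below the rail. The board yaw is +2.45° with its centre at (0.4925, -0.2575). I'll square the tool to the board with the fingers shut, then travel there.

Emit:
move_arm(
  increments=[
    {"xyz": [0,0,0],"roll": -0.1016,"grip": 0},
    {"xyz": [0,0,0],"roll": -0.1016,"grip": 0},
    {"xyz": [0,0,0],"roll": -0.1016,"grip": 0},
    {"xyz": [0,0,0],"roll": -0.1016,"grip": 0},
    {"xyz": [0,0,0],"roll": -0.1016,"grip": 0},
  ],
)

```text
time_s: 1.82
position: [0.2807, 0.5584, 0.2226]
tcp_rot: [[-0.999, -0.047, 0.0], [-0.047, 0.999, 0.0], [-0.0, 0.0, -1.0]]
force: [-0.4, -0.3, -0.1]
opening: 0.707
grasp_force: 0.0
```

Emit:
move_arm(
  increments=[
    {"xyz": [-5.5,-41,0],"roll": 0,"grip": 0},
    {"xyz": [-5.5,-41,0],"roll": 0,"grip": 0},
    {"xyz": [-5.5,-41,0],"roll": 0,"grip": 0},
    {"xyz": [-5.5,-41,0],"roll": 0,"grip": 0},
    {"xyz": [-5.5,-41,0],"roll": 0,"grip": 0},
  ],
)

```text
time_s: 2.23
position: [0.3167, 0.3531, 0.2227]
tcp_rot: [[-0.999, -0.043, 0.001], [-0.043, 0.999, 0.0], [-0.001, 0.0, -1.0]]
force: [0.7, -0.1, 1.0]
opening: 0.323
grasp_force: 0.0
```

Emit:
move_arm(
  increments=[
    {"xyz": [-5.5,-41,0],"roll": 0,"grip": 0},
    {"xyz": [-5.5,-41,0],"roll": 0,"grip": 0},
    {"xyz": [-5.5,-41,0],"roll": 0,"grip": 0},
    {"xyz": [-5.5,-41,0],"roll": 0,"grip": 0},
    {"xyz": [-5.5,-41,0],"roll": 0,"grip": 0},
  ],
)

```text
time_s: 2.65
position: [0.353, 0.1494, 0.2229]
tcp_rot: [[-0.999, -0.043, 0.001], [-0.043, 0.999, 0.0], [-0.001, 0.0, -1.0]]
force: [0.4, -1.1, -0.6]
opening: 0.018
grasp_force: 0.0
```

Emit:
move_arm(
  increments=[
    {"xyz": [-5.5,-41,0],"roll": 0,"grip": 0},
    {"xyz": [-5.5,-41,0],"roll": 0,"grip": 0},
    {"xyz": [-5.5,-41,0],"roll": 0,"grip": 0},
    {"xyz": [-5.5,-41,0],"roll": 0,"grip": 0},
    {"xyz": [-5.5,-41,0],"roll": 0,"grip": 0},
  ],
)

```text
time_s: 3.07
position: [0.3891, -0.0548, 0.223]
tcp_rot: [[-0.999, -0.042, 0.001], [-0.042, 0.999, -0.0], [-0.001, -0.0, -1.0]]
force: [0.9, 1.0, 0.2]
opening: 0.006
grasp_force: 0.0
```

Emit:
move_arm(
  increments=[
    {"xyz": [-24.2,-29.9,0],"roll": 0,"grip": 0},
    {"xyz": [-24.2,-29.9,0],"roll": 0,"grip": 0},
    {"xyz": [-24.2,-29.9,0],"roll": 0,"grip": 0},
    {"xyz": [-24.2,-29.9,0],"roll": 0,"grip": 0},
  ],
)

```text
time_s: 3.4
position: [0.4917, -0.1699, 0.2228]
tcp_rot: [[-0.999, -0.041, 0.001], [-0.041, 0.999, -0.0], [-0.001, -0.0, -1.0]]
force: [1.3, -0.6, 0.7]
opening: 0.004
grasp_force: 0.0
```

Emit:
move_arm(
  increments=[
    {"xyz": [-24.2,-29.9,0],"roll": 0,"grip": 0},
    {"xyz": [-24.2,-29.9,0],"roll": 0,"grip": 0},
    {"xyz": [-24.2,-29.9,0],"roll": 0,"grip": 0},
    {"xyz": [-24.2,-29.9,0],"roll": 0,"grip": 0},
  ],
)

```text
time_s: 3.73
position: [0.5936, -0.2849, 0.2225]
tcp_rot: [[-0.999, -0.042, -0.0], [-0.042, 0.999, 0.0], [0.0, 0.0, -1.0]]
force: [0.7, 0.4, 0.2]
opening: 0.005
grasp_force: 0.0
```

Emit:
move_arm(
  increments=[
    {"xyz": [0,0,36],"roll": 0,"grip": 0},
    {"xyz": [0,0,36],"roll": 0,"grip": 0},
    {"xyz": [0,0,36],"roll": 0,"grip": 0},
    {"xyz": [0,0,36],"roll": 0,"grip": 0},
    {"xyz": [0,0,0],"roll": 0,"grip": 0},
  ],
)

```text
time_s: 4.15
position: [0.5875, -0.2801, 0.0705]
tcp_rot: [[-0.999, -0.042, -0.013], [-0.042, 0.999, 0.009], [0.013, 0.01, -1.0]]
force: [-1.5, 1.6, -0.6]
opening: 0.009
grasp_force: 0.0
```

```bash
python3 - <<'E'
from h import *
o=[]
for n in ("top","side"):
    im,d=bot.capture(n)
    u,v=proj(n,[.59,-.286,.05])[0].astype(int)
    o.append(cv2.resize(im[max(v-50,0):max(v-50,0)+100,u-65:u+65,::-1],(390,300),interpolation=cv2.INTER_CUBIC))
    print(n,u,v)
cv2.imwrite("pics/near.png",np.hstack(o))
s=bot.read_state();a=np.deg2rad(2.45);p=s["position"][:2]-np.array([.4925,-.2575])
print(s["position"],s["force"],p@np.array([[np.cos(a),-np.sin(a)],[np.sin(a),np.cos(a)]]))
E
```

```text
top 369 140
side 341 243
[ 0.59184876 -0.2829177   0.0775084 ] [ 0.1254692  -0.09968904  1.32688772] [ 0.0981714  -0.02964139]
```

View pics/near.png

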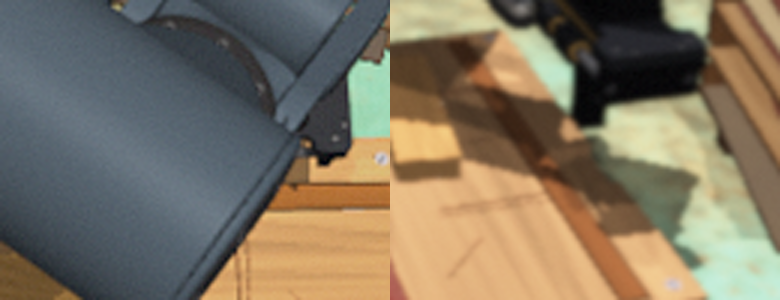

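The side crop shows the shut fingers above the rail near (590,110), clear of the rack. The top view is blocked by the arm. I'll shift y by -3 mm and descend into the notch slowly, watching the force.

Emit:
move_arm(
  increments=[
    {"xyz": [0,-3,10],"roll": 0,"grip": 0},
    {"xyz": [0,0,10],"roll": 0,"grip": 0},
    {"xyz": [0,0,10],"roll": 0,"grip": 0},
    {"xyz": [0,0,8],"roll": 0,"grip": 0},
    {"xyz": [0,0,0],"roll": 0,"grip": 0},
  ],
)

```text
time_s: 4.67
position: [0.5917, -0.2857, 0.0392]
tcp_rot: [[-0.999, -0.042, -0.002], [-0.042, 0.999, 0.002], [0.002, 0.002, -1.0]]
force: [0.0, 0.2, -0.3]
opening: 0.002
grasp_force: 0.0
```

Emit:
move_arm(
  increments=[
    {"xyz": [0,0,2],"roll": 0,"grip": 0},
    {"xyz": [0,0,2],"roll": 0,"grip": 0},
    {"xyz": [0,0,2],"roll": 0,"grip": 0},
    {"xyz": [0,0,1],"roll": 0,"grip": 0},
    {"xyz": [0,0,0],"roll": 0,"grip": 0},
  ],
)

```text
time_s: 5.08
position: [0.5927, -0.2864, 0.0335]
tcp_rot: [[-0.999, -0.042, -0.0], [-0.042, 0.999, 0.0], [0.0, 0.0, -1.0]]
force: [0.7, 1.0, -0.3]
opening: 0.008
grasp_force: 0.0
```

We are inside the notch, below the rail top, with no contact. Now press.

Emit:
move_arm(
  increments=[
    {"xyz": [0,0,1.5],"roll": 0,"grip": 0},
    {"xyz": [0,0,1],"roll": 0,"grip": 0},
    {"xyz": [0,0,1],"roll": 0,"grip": 0},
    {"xyz": [0,0,1],"roll": 0,"grip": 0},
    {"xyz": [0,0,0],"roll": 0,"grip": 0},
  ],
)

```text
time_s: 5.5
position: [0.593, -0.2865, 0.0296]
tcp_rot: [[-0.999, -0.042, 0.001], [-0.042, 0.999, -0.0], [-0.001, -0.0, -1.0]]
force: [-0.0, 0.9, 4.6]
opening: 0.005
grasp_force: 2.2
```

Emit:
move_arm(
  increments=[
    {"xyz": [0,0,0.6],"roll": 0,"grip": 0},
    {"xyz": [0,0,0.6],"roll": 0,"grip": 0},
    {"xyz": [0,0,0],"roll": 0,"grip": 0},
  ],
)

```text
time_s: 5.75
position: [0.5929, -0.2865, 0.028]
tcp_rot: [[-0.999, -0.042, 0.0], [-0.042, 0.999, -0.0], [-0.0, -0.0, -1.0]]
force: [0.1, 0.3, 3.5]
opening: 0.006
grasp_force: 1.7
```

```bash
cat > barz.py <<'E'
from h import *
a=np.deg2rad(2.45); R=np.array([[np.cos(a),-np.sin(a)],[np.sin(a),np.cos(a)]]); c=np.array([.4925,-.2575])
for n in ("top","side"):
    im,d=bot.capture(n); W=cloud(n,d); B=(W[...,:2]-c)@R*1000; z=W[...,2]*1000
    print(n,[(y,round(float(np.median(z[m])),1)) for y in range(-180,180,30) if (m:=(abs(B[...,0]-61)<6)&(abs(B[...,1]-y)<10)&(d>0)&(z<70)).any()])
s=bot.read_state(); print(s["position"],s["force"],s["time_s"])
E
python3 barz.py
```

```text
top [(-180, 53.5), (-150, 55.0), (-120, 54.1), (-90, 53.7), (120, 55.2), (150, 54.4)]
side [(-180, 53.9), (-150, 54.2), (-120, 54.1), (-90, 54.0), (-60, 54.0), (-30, 53.9), (0, 54.3), (30, 54.2), (60, 53.9), (90, 54.1), (120, 53.9), (150, 53.7)]
[ 0.59286717 -0.28652922  0.02795519] [0.30629512 0.5900448  3.40884587] 5.85
```

The bar is up by 14 mm. Retract, go to the near side of the offcut, and open the fingers.

Emit:
move_arm(
  increments=[
    {"xyz": [0,0,-15],"roll": 0,"grip": 0},
    {"xyz": [0,0,-30],"roll": 0,"grip": 0},
    {"xyz": [0,0,-30],"roll": 0,"grip": 0},
    {"xyz": [0,0,-30],"roll": 0,"grip": 0},
    {"xyz": [0,0,0],"roll": 0,"grip": 0},
  ],
)

```text
time_s: 6.27
position: [0.5961, -0.2887, 0.1388]
tcp_rot: [[-0.999, -0.042, 0.009], [-0.042, 0.999, -0.007], [-0.009, -0.007, -1.0]]
force: [0.7, -0.0, 1.2]
opening: 0.004
grasp_force: 0.0
```

Emit:
move_arm(
  increments=[
    {"xyz": [37,18,0],"roll": 0,"grip": 0},
    {"xyz": [37,18,0],"roll": 0,"grip": 0},
    {"xyz": [37,18,0],"roll": 0,"grip": 50},
    {"xyz": [37,18,0],"roll": 0,"grip": 100},
    {"xyz": [37,18,0],"roll": 0,"grip": 100},
  ],
)

```text
time_s: 6.68
position: [0.402, -0.203, 0.1323]
tcp_rot: [[-0.999, -0.043, -0.001], [-0.043, 0.999, 0.0], [0.001, 0.0, -1.0]]
force: [-0.5, 0.5, -0.1]
opening: 0.149
grasp_force: 0.0
```

Emit:
move_arm(
  increments=[
    {"xyz": [0,0,0],"roll": 0,"grip": 100},
    {"xyz": [0,0,0],"roll": 0,"grip": 100},
    {"xyz": [0,0,0],"roll": 0,"grip": 100},
    {"xyz": [0,0,0],"roll": 0,"grip": 100},
    {"xyz": [0,0,0],"roll": 0,"grip": 100},
  ],
)

```text
time_s: 7.1
position: [0.4057, -0.2056, 0.1329]
tcp_rot: [[-0.999, -0.042, 0.002], [-0.042, 0.999, -0.001], [-0.002, -0.002, -1.0]]
force: [0.2, 0.5, -0.2]
opening: 0.528
grasp_force: 0.0
```

```bash
cat > off.py <<'E'
from h import *
import sys
a=np.deg2rad(2.45); R=np.array([[np.cos(a),-np.sin(a)],[np.sin(a),np.cos(a)]]); c=np.array([.4925,-.2575])
for n in ("top","side"):
    im,d=bot.capture(n); W=cloud(n,d); cv2.imwrite(f"pics/{n}{sys.argv[1]}.png",im[...,::-1])
    r=bot.trace("offcut",n)
    if r:
        p=W[r[0]["mask"]&(d>0)]; q=p[abs(p[:,2]-.06)<.004]; b=(q[:,:2]-c)@R*1000
        print(n,r[0]["conf"],len(q),cv2.minAreaRect(b.astype(np.float32)),"z",np.median(q[:,2]))
s=bot.read_state(); print(s["position"],(s["position"][:2]-c)@R*1000,s["force"],s["opening"],s["time_s"])
E
python3 off.py 1
```

```text
side 0.82 728 ((-18.881052017211914, 54.203163146972656), (164.11053466796875, 50.04251480102539), 82.4315185546875) z 0.05986978371556639
[ 0.40470445 -0.20466076  0.13273399] [-85.45655238  56.54398099] [ 0.33398089 -0.31593143  0.09797727] 0.7107324767799924 7.3
```

Emit:
move_arm(
  increments=[
    {"xyz": [0,0,0],"roll": 0,"grip": 100},
    {"xyz": [0,0,0],"roll": 0,"grip": 100},
    {"xyz": [0,0,0],"roll": 0,"grip": 100},
    {"xyz": [0,0,20],"roll": 0,"grip": 100},
    {"xyz": [0,0,20],"roll": 0,"grip": 100},
  ],
)

```text
time_s: 7.72
position: [0.4052, -0.2051, 0.0934]
tcp_rot: [[-0.999, -0.042, 0.003], [-0.042, 0.999, -0.003], [-0.003, -0.003, -1.0]]
force: [0.5, 0.1, -0.1]
opening: 0.985
grasp_force: 0.0
```

Emit:
move_arm(
  increments=[
    {"xyz": [0,0,20],"roll": 0,"grip": 100},
    {"xyz": [0,0,15],"roll": 0,"grip": 100},
    {"xyz": [0,0,6],"roll": 0,"grip": 100},
    {"xyz": [0,0,4],"roll": 0,"grip": 100},
    {"xyz": [0,0,0],"roll": 0,"grip": 100},
  ],
)

```text
time_s: 8.13
position: [0.404, -0.2042, 0.0475]
tcp_rot: [[-0.999, -0.042, -0.001], [-0.042, 0.999, 0.001], [0.001, 0.001, -1.0]]
force: [-0.5, 0.3, 0.0]
opening: 1.0
grasp_force: 0.0
```

Emit:
move_arm(
  increments=[
    {"xyz": [-4,0,0],"roll": 0,"grip": 100},
    {"xyz": [-4,0,0],"roll": 0,"grip": 100},
    {"xyz": [-4,0,0],"roll": 0,"grip": 100},
    {"xyz": [-4,0,0],"roll": 0,"grip": 100},
    {"xyz": [-4,0,0],"roll": 0,"grip": 100},
  ],
)

```text
time_s: 8.55
position: [0.4249, -0.2036, 0.0484]
tcp_rot: [[-0.999, -0.042, 0.001], [-0.042, 0.999, -0.001], [-0.001, -0.001, -1.0]]
force: [-0.1, 0.7, 0.8]
opening: 1.002
grasp_force: 0.0
```

Emit:
move_arm(
  increments=[
    {"xyz": [-4,0,0],"roll": 0,"grip": 100},
    {"xyz": [-4,0,0],"roll": 0,"grip": 100},
    {"xyz": [-4,0,0],"roll": 0,"grip": 100},
    {"xyz": [-4,0,0],"roll": 0,"grip": 100},
    {"xyz": [-4,0,0],"roll": 0,"grip": 100},
  ],
)

```text
time_s: 8.97
position: [0.4443, -0.2025, 0.0478]
tcp_rot: [[-0.999, -0.042, -0.0], [-0.042, 0.999, 0.0], [0.0, 0.0, -1.0]]
force: [-0.4, -0.7, 0.2]
opening: 1.001
grasp_force: 0.2
```

```bash
python3 off.py 2
```

```text
top 0.4 71 ((58.919830322265625, -121.91361236572266), (129.06846618652344, 19.77815055847168), 89.15231323242188) z 0.0569974490533904
side 0.72 377 ((-7.204311370849609, 19.34688377380371), (91.09969329833984, 49.88520431518555), 88.19551086425781) z 0.059843647632296
[ 0.44405767 -0.20245817  0.04776316] [-46.04514347  57.062303  ] [-0.475306   -0.33918221 -0.25246022] 0.9991972428032765 9.1667
```

Emit:
move_arm(
  increments=[
    {"xyz": [-3,0,0],"roll": 0,"grip": 100},
    {"xyz": [-3,0,0],"roll": 0,"grip": 100},
    {"xyz": [-3,0,0],"roll": 0,"grip": 100},
    {"xyz": [-3,0,0],"roll": 0,"grip": 100},
    {"xyz": [-3,0,0],"roll": 0,"grip": 100},
  ],
)

```text
time_s: 9.58
position: [0.4593, -0.202, 0.0478]
tcp_rot: [[-0.999, -0.042, 0.0], [-0.042, 0.999, -0.0], [-0.0, -0.0, -1.0]]
force: [-0.4, -0.2, 0.2]
opening: 1.0
grasp_force: 0.1
```

Emit:
move_arm(
  increments=[
    {"xyz": [-3,0,0],"roll": 0,"grip": 100},
    {"xyz": [-3,0,0],"roll": 0,"grip": 100},
    {"xyz": [-3,0,0],"roll": 0,"grip": 100},
    {"xyz": [-3,0,0],"roll": 0,"grip": 100},
    {"xyz": [-2,0,0],"roll": 0,"grip": 100},
  ],
)

```text
time_s: 10.0
position: [0.4735, -0.2014, 0.0479]
tcp_rot: [[-0.999, -0.042, 0.0], [-0.042, 0.999, -0.0], [-0.0, -0.0, -1.0]]
force: [-0.8, 0.1, 0.1]
opening: 0.995
grasp_force: 0.1
```

Emit:
move_arm(
  increments=[
    {"xyz": [-1.5,0,0],"roll": 0,"grip": 100},
    {"xyz": [-1.5,0,0],"roll": 0,"grip": 100},
    {"xyz": [-1.5,0,0],"roll": 0,"grip": 100},
    {"xyz": [0,0,0],"roll": 0,"grip": 100},
  ],
)

```text
time_s: 10.33
position: [0.4778, -0.2012, 0.0479]
tcp_rot: [[-0.999, -0.042, 0.0], [-0.042, 0.999, -0.0], [-0.0, -0.0, -1.0]]
force: [0.4, 0.6, -0.1]
opening: 1.001
grasp_force: 0.0
```

```bash
python3 off.py 3
```

```text
side 0.78 369 ((24.514564514160156, 20.23590087890625), (90.01175689697266, 49.64415740966797), 89.67938232421875) z 0.05982398815641444
[ 0.47751656 -0.20121417  0.04787506] [-12.5636666  56.8748868] [-0.90839834  0.29654917  0.04589783] 0.9977488415900563 10.5333
```

Continue in small steps until the force shows contact with the bar.

Emit:
move_arm(
  increments=[
    {"xyz": [-1,0,0],"roll": 0,"grip": 100},
    {"xyz": [-1,0,0],"roll": 0,"grip": 100},
    {"xyz": [-1,0,0],"roll": 0,"grip": 100},
    {"xyz": [0,0,0],"roll": 0,"grip": 100},
  ],
)

```text
time_s: 10.87
position: [0.4807, -0.2011, 0.0478]
tcp_rot: [[-0.999, -0.042, 0.0], [-0.042, 0.999, -0.0], [-0.0, -0.0, -1.0]]
force: [-0.3, -0.4, 0.2]
opening: 1.002
grasp_force: 0.0
```

Emit:
move_arm(
  increments=[
    {"xyz": [-0.7,0,0],"roll": 0,"grip": 100},
    {"xyz": [-0.7,0,0],"roll": 0,"grip": 100},
    {"xyz": [0,0,0],"roll": 0,"grip": 100},
  ],
)

```text
time_s: 11.12
position: [0.4819, -0.2009, 0.0478]
tcp_rot: [[-0.999, -0.042, -0.0], [-0.042, 0.999, 0.0], [0.0, 0.0, -1.0]]
force: [-0.8, 0.7, -0.7]
opening: 0.996
grasp_force: 0.3
```

Emit:
move_arm(
  increments=[
    {"xyz": [-0.7,0,0],"roll": 0,"grip": 100},
    {"xyz": [-0.7,0,0],"roll": 0,"grip": 100},
    {"xyz": [0,0,0],"roll": 0,"grip": 100},
  ],
)

```text
time_s: 11.37
position: [0.482, -0.2008, 0.0478]
tcp_rot: [[-0.999, -0.042, -0.003], [-0.042, 0.999, 0.001], [0.003, 0.001, -1.0]]
force: [-4.6, -2.0, 2.7]
opening: 1.003
grasp_force: 2.3
```

Emit:
move_arm(
  increments=[
    {"xyz": [-0.7,0,0],"roll": 0,"grip": 100},
    {"xyz": [-0.7,0,0],"roll": 0,"grip": 100},
    {"xyz": [0,0,0],"roll": 0,"grip": 100},
  ],
)

```text
time_s: 11.62
position: [0.482, -0.2008, 0.0478]
tcp_rot: [[-0.999, -0.043, -0.005], [-0.043, 0.999, 0.001], [0.005, 0.001, -1.0]]
force: [-8.2, -3.7, 4.3]
opening: 1.001
grasp_force: 4.0
```

The offcut is pressing on the bar at about 8 N and has stopped moving. Back off, rise and check.

Emit:
move_arm(
  increments=[
    {"xyz": [4,0,0],"roll": 0,"grip": 100},
    {"xyz": [8,0,0],"roll": 0,"grip": 100},
    {"xyz": [15,0,0],"roll": 0,"grip": 100},
    {"xyz": [15,0,0],"roll": 0,"grip": 100},
    {"xyz": [0,0,0],"roll": 0,"grip": 100},
  ],
)

```text
time_s: 12.03
position: [0.4397, -0.2013, 0.0476]
tcp_rot: [[-0.999, -0.041, -0.003], [-0.041, 0.999, 0.003], [0.003, 0.003, -1.0]]
force: [-1.1, 0.5, 0.7]
opening: 1.0
grasp_force: 0.0
```

Emit:
move_arm(
  increments=[
    {"xyz": [0,0,-30],"roll": 0,"grip": 100},
    {"xyz": [0,0,-40],"roll": 0,"grip": 100},
    {"xyz": [0,0,-40],"roll": 0,"grip": 100},
    {"xyz": [0,40,-10],"roll": 0,"grip": 100},
    {"xyz": [0,40,0],"roll": 0,"grip": 100},
  ],
)

```text
time_s: 12.45
position: [0.4438, -0.1253, 0.1717]
tcp_rot: [[-0.999, -0.038, 0.011], [-0.038, 0.999, -0.006], [-0.011, -0.006, -1.0]]
force: [1.4, 0.5, -0.2]
opening: 1.002
grasp_force: 0.0
```

Emit:
move_arm(
  increments=[
    {"xyz": [0,40,0],"roll": 0,"grip": 100},
    {"xyz": [0,40,0],"roll": 0,"grip": 100},
    {"xyz": [0,40,0],"roll": 0,"grip": 100},
    {"xyz": [0,40,0],"roll": 0,"grip": 100},
    {"xyz": [0,0,0],"roll": 0,"grip": 100},
  ],
)

```text
time_s: 12.87
position: [0.431, 0.0436, 0.168]
tcp_rot: [[-0.999, -0.049, -0.001], [-0.049, 0.999, 0.003], [0.001, 0.003, -1.0]]
force: [-0.4, 0.1, -0.7]
opening: 1.0
grasp_force: 0.0
```

```bash
python3 off.py 4; python3 barz.py
```

```text
top 0.87 1256 ((26.0262451171875, 59.4781494140625), (52.614601135253906, 159.46923828125), 0.09386548399925232) z 0.05987991782221398
side 0.7 708 ((27.831287384033203, 55.55558776855469), (162.49002075195312, 49.99665451049805), 89.35442352294922) z 0.05986527418378469
[0.4335502  0.03672045 0.16802917] [-46.31871867 296.4714654 ] [ 0.54445255 -0.56925165  0.75301926] 0.9995528042228901 13.0667
top [(-180, 53.0), (-150, 53.9), (-120, 53.7), (-90, 53.9), (-60, 53.5), (-30, 54.4), (0, 54.3), (30, 53.4), (60, 55.1), (90, 54.0), (120, 54.0), (150, 54.7)]
side [(-180, 53.9), (-150, 54.2), (-120, 53.8), (-90, 54.0), (-60, 53.7), (-30, 54.4), (0, 54.3), (30, 54.5), (60, 54.0), (90, 54.0), (120, 53.8), (150, 54.2)]
[0.43336509 0.03588149 0.1679168 ] [-0.80306526  0.75961719  0.0887551 ] 13.1667
```

View pics/top4.png

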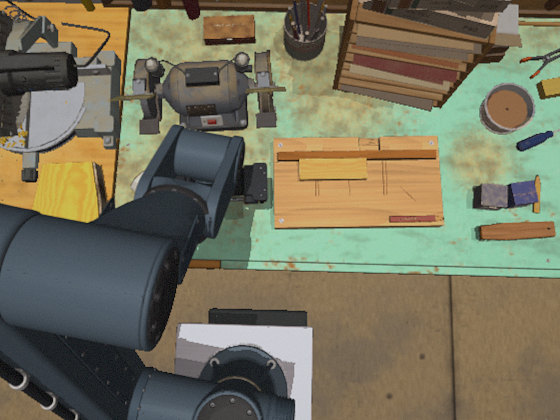

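The picture shows the offcut at (333,168) px flat against the raised bar at row ~156. The pencil is still in place at (415,219), and the arm is clear of everything.

```bash
python3 -c "
from rig import bot
print(bot.hand_in())"
```

```text
the job is handed in; nothing more can be done
None
```

The catch was pressed and the stop bar sprang up 14 mm; the offcut now sits flat against it (measured x 26 mm, within about 0.7°), the arm is clear, and the job is handed in (no verdict was returned).

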